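# Screw the lid back on the open nail jar

### The arm

A 6-joint arm with a two-finger parallel gripper is mounted at the origin on the work surface. World frame = base frame: x ahead of the robot, y to its left, z up, the work surface at z = 0. Lengths are in mm, angles in rad, forces in N, time in s.
With the tool pointing down it reaches from about 400 to 925 mm from the base axis. Payload 12.5 kg.
Tool frame: the origin (TCP) lies midway between the tips of the shut fingers; the grasp point (between the pads) lies 19 mm behind it (env.grip_depth is the distance from the TCP to the grasp point, in mm); z points along the fingers, y is the line along which they close (so a half turn about z gives the same grasp; the last joint's range is limited). The gripper opens to 95 mm and grips with 3 to 60 N. Pads are 20 mm wide; open, the fingers measure 119 mm over their backs; the gripper's body (75 mm by 180 mm) begins 59 mm behind the grasp point.
Start: joints at [-0.106, 0.491, 1.559, -0, 1.092, -0.106], TCP at [625.017, 0.021, 214.661] pointing down, gripper open.
Joint ranges: [-3.1, 3.1], [-0.84, 2.19], [0.05, 2.79], [-1.13, 4.28], [0.06, 2.93], [-2.69, 2.69]. Speed limits (rad/s): [2.22, 2.22, 2.79, 3.14, 3.14, 3.14].

### API

Orientations are given as [roll, pitch, yaw] about the fixed x, y, z axes, in that order (R = Rz(yaw) Ry(pitch) Rx(roll)).
In Python, from cell import monitor, viewer, order, env gives the robot as it stands.
- The arm moves only by the tool move_arm, never from a script. Its argument "moves" is one flat list of numbers, 4 for each row, row after row: the shift along the tool's x, y, z normalised to -1 to 1, where 1 is 0.15 m, then the turn about the tool's z normalised to -1 to 1, where 1 is pi/2 rad. A call has 1 to 10 rows; each row shifts and turns the commanded pose from where the row before left it, along the tool's axes as they then stand; what a row does not reach is not made up. A row lasts 1/8 s, in which the tool goes at most 62.5 mm and 10.7 degrees, less where a joint would pass 70% of its speed; a pose out of reach is approached as far as the arm can. A call with a number of a shift or a turn outside -1 to 1 is refused whole. A call with a gripper value outside its range is refused whole. "claw" is the finger opening in mm, from 0 to 95.1, set as the call begins (left out, the last holds). The fingers move at their own pace and stop on an object; the grip force is fixed at half the most. Time passes only in rows, so rows that do not move let the fingers close. It gives the time, the measured TCP pose, the force, the opening and the grip force at its end, in the units of the state.
- monitor.state(): the state, without advancing time (a new reading comes with each control period).
- viewer.read_camera(name): name is "scene" or "side" or "wrist"; returns the picture (480x640x3 uint8, red, green, blue); there is no depth.
- viewer.camera_info(name): a dict with "K" (3x3 intrinsics, pixels), "camera_from_world" (4x4, takes a point from world to camera coordinates). Camera axes: x right, y down, z forward; pixel columns grow to the right and rows downward; lengths in mm; the calibration is good to about 2 mm. A picture is of the moment at which its call begins: read the wrist's pose just before it. camera_info takes no time and is no camera call; for the wrist camera it gives the pose at the moment of the call.
- order.job_done(): hands the job in; it is judged then, once.
The state is a dict: "t": time; "joints": joint angles; "qvel": joint speeds; "tau": joint torques, N m; "eef_pos": TCP position; "tcp_rot": TCP orientation; "ft_force": force on the tool from outside, world axes, zero at the start; "moment": the same for the moment, N m; "opening": opening from 0.0 (shut) to 1.0 (fully open); "grip_force": force on a finger pad.
Only numpy, scipy, OpenCV 4.12 (cv2) and the standard library are available. Lean on these libraries where they do the work, as an engineer would, in place of code of your own. Each camera call takes 0.05 s, during which the arm holds its last target. There are 200 camera calls.

### The job

Close the open nail jar that stands in the wooden block with its own lid, the wider of the two loose white lids. Rest the lid level on top of the jar's thread with its bar roughly 45 degrees clockwise (seen from above) of the block's long side, turn it back anticlockwise until it drops in at the thread start, then tighten it clockwise up to its stop and let go. Leave the smaller lid where it lies.

Things in the scene. Friction and masses are not known exactly. Their poses are not given: they have to be found in the camera images.
- jar: Glass nail jar in a wooden block 160 x 100 x 30 mm, fixed to the table. Origin: centre of the block's underside; x along its long side, z up. Neck 56 mm wide, tapering over its top 8 mm to a 44 mm rim at z = 125 mm. Two opposite white thread pieces reach 70 mm diameter, flat tops at z = 117 mm; the two gaps between them (thread starts) face x and -x. Lid has 3 mm play all round, turns freely.
- lid: The jar's lid, the wider one: white plastic, 82 mm diameter, 24 mm high, with an upright grip bar across its top, 64 mm long, 16 mm wide, from 24 to 52 mm above the underside; about 70 g, lying bar up. Two inner lugs lie in line with the bar. Origin: centre of the underside; x along the bar, z up. Origin over the jar's: 117 mm resting on the thread pieces, 105 mm dropped in, its top on the rim.
- lid_end (a point): End of the wider lid's bar, 32 mm along its x, 52 mm above its underside. Bar angle from the jar's x, clockwise from above (a half turn changes nothing): at 20 to 90 degrees the lugs rest on the thread; from 15 down to -25 (aim at -5) the lid can go down 12 mm, a light press is enough; low, it turns clockwise to a hard stop at 62 (50 is tight enough), anticlockwise to a stop at -27.
- small_lid: The smaller lid, which does not belong to this jar: the same white plastic, 54 mm diameter, 24 mm high, with a grip bar 44 mm long and 16 mm wide rising to 52 mm. Origin: centre of the underside; x along the bar. The two lids lie to the left and right of the jar, either way round.
Things that resemble listed ones, but are neither listed nor needed, are in the scene too. Leave any green or orange look-alike of the lid alone.

How it is judged (in metres and radians):
On the way, in this order (a step that is already met when the one before it is completed fails the run):
1. the lid rests level on top of the thread, its bar 15 to 90 degrees clockwise of the block's long side (horizontal distance between lid and jar below 0.008 m and angle between lid's own z axis and vertical below 0.17 rad and z of lid in the frame of jar between 0.112 and 0.122 m and contact force between lid and jar above 0.2 N and angle between the x axis of lid and the x axis of jar, either way round above 0.26 rad and ((x of lid_end in the frame of jar above -0.002 m and y of lid_end in the frame of jar below -0.005 m) or (x of lid_end in the frame of jar below 0.002 m and y of lid_end in the frame of jar above 0.005 m))), for 0.2 s.
2. turned back, the lid has dropped in at the thread start, its bar within 28 degrees of the block's long side (horizontal distance between lid and jar below 0.008 m and angle between lid's own z axis and vertical below 0.17 rad and z of lid in the frame of jar below 0.1095 m and angle between the x axis of lid and the x axis of jar, either way round below 0.49 rad), for 0.1 s.
At the end, for the whole second after the job is handed in: The wider lid is fully down on the jar (its top on the rim, within 3 mm), centred within 6 mm and level within 6 degrees, turned at least 50 degrees clockwise past the block's long side (the stop is at about 62), and at rest. The smaller lid has not been moved by 30 mm or more (horizontal distance between lid and jar below 0.006 m and angle between lid's own z axis and vertical below 0.1 rad and z of lid in the frame of jar between 0.1 and 0.108 m and angle between the x axis of lid and the x axis of jar, either way round above 0.87 rad and linear speed of lid below 0.02 m/s); the robot touches nothing.
It fails at once if the smaller lid is moved more than 30 mm (distance of small_lid from where it was at the start of the episode above 0.03 m).
It also fails if it takes over 46 s, if anything falls off the work surface, if the arm or the gripper's body presses on something with over 40 N, if the wrist force passes 120 N, or if a joint passes its speed limit or range.

## Working session

There is one attempt and no reset: what is moved stays moved. The work goes in short steps, Python scripts to look and compute and a tool call to move; the robot and the scene stay as the last step left them, time stands still between calls to the robot, and variables do not carry over. Pictures are saved under pics/ and viewed, at most 10 in all, crops included, and the job is handed in when it is done.

Besides the shell and the picture viewer there is one more tool, called after "Emit:" as name(argument=value, ...) on one line, values as JSON. move_arm: Moves the arm, as the interface text tells. Scaled input: -1 to 1 covers 0.15 m each way for a shift and pi/2 rad each way for a turn. Its arguments: {"type":"object","properties":{"moves":{"type":"array"},"claw":{"type":"number"}},"required":["moves"]}

```bash
mkdir -p pics; cat > h.py <<'E'
import numpy as np, cv2
from cell import monitor, viewer, order, env
def snap(cam,name):
    info=viewer.camera_info(cam); im=viewer.read_camera(cam)
    cv2.imwrite(f'pics/{name}.png',cv2.cvtColor(im,cv2.COLOR_RGB2BGR)); np.savez(f'pics/{name}.npz',K=info['K'],T=info['camera_from_world'])
def pt(name,u,v,z):
    d=np.load(f'pics/{name}.npz');K,T=d['K'],d['T'];R,t=T[:3,:3],T[:3,3]
    c=-R.T@t; r=R.T@np.linalg.inv(K)@[u,v,1]; return (c+r*(z-c[2])/r[2]).round(1)
def proj(name,P):
    d=np.load(f'pics/{name}.npz');q=d['K']@(d['T']@np.r_[P,1])[:3]; return (q[:2]/q[2]).round(1)
E
python3 - <<'E'
from h import *
snap('scene','s0');snap('wrist','w0')
for n in('s0','w0'):
    d=np.load(f'pics/{n}.npz');R,t=d['T'][:3,:3],d['T'][:3,3];print(-R.T@t,R[2],d['K'][0])
print(monitor.state())
E
```

```text
[1097.45697879  607.36832407  923.10222035] [-0.51110288 -0.49148864 -0.70513315] [571.29598204   0.         315.70696097]
[624.92034176  66.49196375 383.70826598] [-0.0023792  -0.23876802 -0.97107372] [422.89621192   0.         320.70771502]
{'t': 0.1, 'joints': array([-1.05606108e-01,  4.91491566e-01,  1.55938673e+00,  2.41276584e-05,
        1.09167533e+00, -1.05566399e-01]), 'qvel': array([ 0.00088785, -0.00301807,  0.00020998,  0.00030362,  0.00058609,
        0.0001363 ]), 'tau': array([ 2.47082615e-03, -6.13621187e+01, -2.58604574e+01,  6.93451893e-02,
        4.70101309e-02, -2.07912552e-05]), 'eef_pos': array([6.24793241e+02, 4.66756596e-02, 2.14125582e+02]), 'tcp_rot': array([-3.14063928e+00, -1.22539687e-04,  1.57074543e+00]), 'ft_force': array([-0.07615201, -0.78127331,  0.2643453 ]), 'moment': array([-0.00917016,  0.04705799,  0.01649115]), 'grip_force': 0.0, 'opening': 0.9983422695595446}
```

View pics/s0.png

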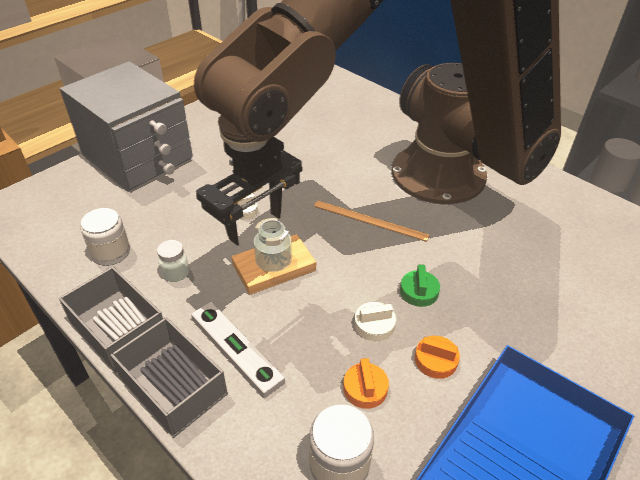

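View pics/w0.png

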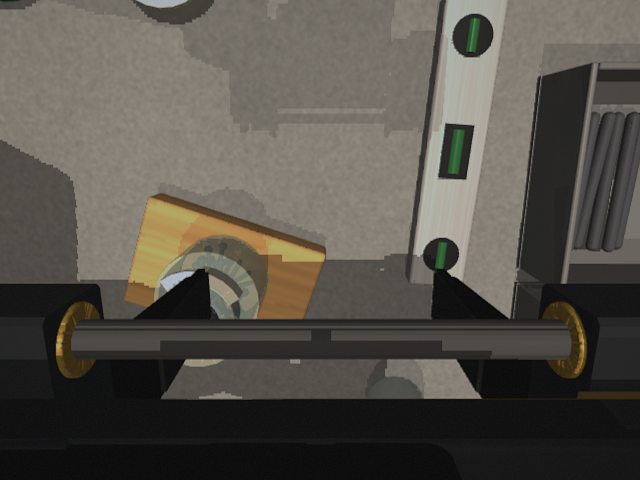

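The scene picture shows the jar block at (275,262) and a white lid at (375,320). There is also a white spot behind the gripper at (250,210), probably the other lid. In the wrist view the block's corners are at (150,196), (325,248) and (126,305).

```bash
python3 - <<'E'
from h import *
print('lid edge', pt('s0',355,322,12),pt('s0',396,322,12),pt('s0',375,321,24))
print('bar',pt('s0',359,313,52),pt('s0',391,306,52))
print('other',pt('s0',250,210,30))
for p in((150,196),(325,248),(126,302)):print('blk',pt('w0',*p,30))
for p in((236,260),(300,240),(315,266),(247,284)):print('blk s',pt('s0',*p,30))
snap('side','d0')
im=cv2.imread('pics/s0.png')[170:370,180:440];cv2.imwrite('pics/s0c.png',cv2.resize(im,None,fx=3,fy=3,interpolation=cv2.INTER_CUBIC))
E
```

```text
lid edge [534.6 177.6  12. ] [476.9 235.8  12. ] [512.4 209.7  24. ]
bar [537.5 187.4  52. ] [480.2 220.5  52. ]
other [ 472.2 -210.9   30. ]
blk [480.4  16.   30. ]
blk [627.8 -29.3  30. ]
blk [449.6 -79.4  30. ]
blk s [ 601.3 -108.3   30. ]
blk s [460.2 -54.5  30. ]
blk s [493.6  25.2  30. ]
blk s [629.7 -39.1  30. ]
```

View pics/d0.png

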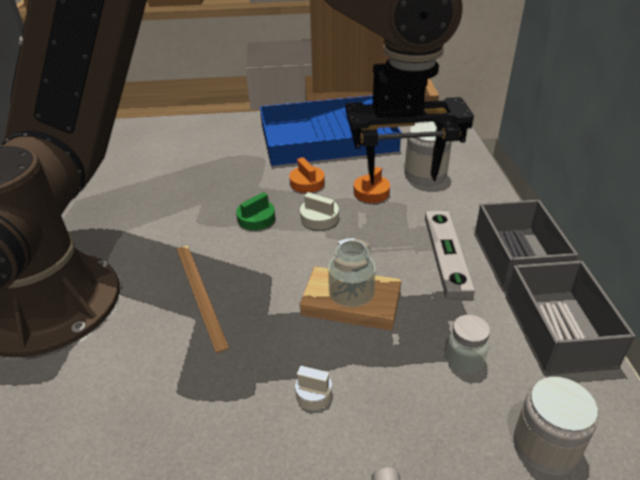

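View pics/s0c.png

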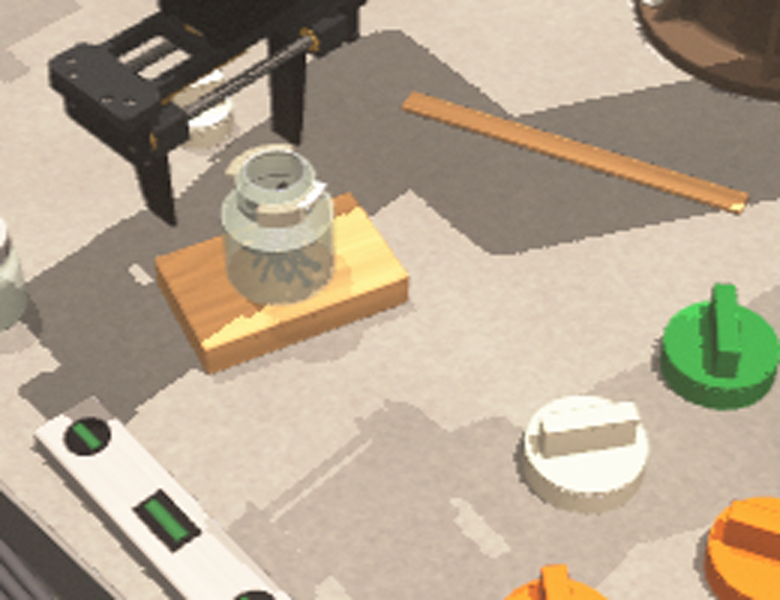

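The side view confirms it: the larger lid is on the robot's left at about (510,208) with a bar of about 65 mm. The small lid is on the right, at side-image (313,388). I'll look at the jar from above first.

Emit:
move_arm(moves=[-0.1,-0.18,0,0,-0.12,-0.18,0,0,-0.11,-0.18,0,0,0,0,0,0,0,0,0,0])

```text
t: 0.78
eef_pos: [544.6, -49.4, 214.8]
tcp_rot: [3.141, 0.0, 1.571]
ft_force: [0.1, -0.4, -1.0]
opening: 0.999
grip_force: 0.0
```

```bash
python3 - <<'E'
from h import *
s=monitor.state();print(s['eef_pos'],s['tcp_rot'],s['joints'])
snap('wrist','w1')
im=cv2.imread('pics/w1.png')[90:420,120:520];cv2.imwrite('pics/w1c.png',cv2.resize(im,None,fx=1.8,fy=1.8,interpolation=cv2.INTER_CUBIC))
print(pt('s0',271.7,224.3,125))
E
```

```text
[544.61171475 -49.38534666 214.7777544 ] [3.14092461e+00 8.65968911e-06 1.57054035e+00] [-2.11301228e-01  3.79751302e-01  1.75171101e+00  1.55307391e-04
  1.00947531e+00 -2.11127879e-01]
[536.6 -58.5 125. ]
```

View pics/w1c.png

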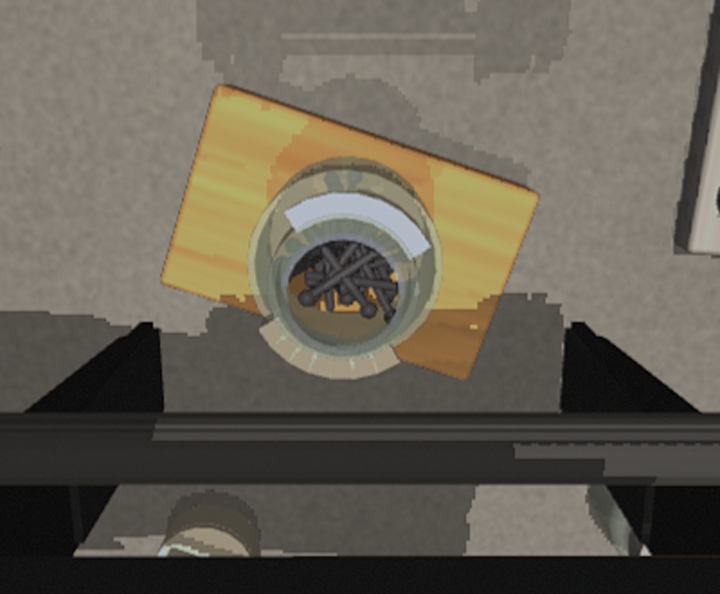

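The wrist crop shows the block's four top corners at crop (220,84), (539,192), (466,379) and (162,282), and the rim centre near (346,284). The small lid is only partly visible at the bottom.

```bash
python3 - <<'E'
from h import *
f=lambda u,v,z:pt('w1',120+u/1.8,90+v/1.8,z)
c=[f(*p,30) for p in((220,84),(539,192),(466,379),(162,282))]
print(c,np.mean(c,0))
for a,b in((0,1),(3,2),(0,3),(1,2)):
    d=c[b]-c[a];print(np.linalg.norm(d),np.degrees(np.arctan2(d[1],d[0])))
print('rim',f(346,284,125),'thread',f(346,286,117))
T=[f(*p,117) for p in((285,213),(430,247),(262,325),(398,362))];print(T,np.mean(T,0))
E
```

```text
[array([480.4,  15.1,  30. ]), array([627.5, -34.3,  30. ]), array([ 596.3, -127.8,   30. ]), array([448.2, -77.7,  30. ])] [538.1   -56.175  30.   ]
155.17335467147706 -18.56338830100038
156.34455538969047 -18.68990408780756
98.22769466906978 -109.13589248080375
98.56819974007846 -108.4533305289045
rim [538.9 -53.1 125. ] thread [538.7 -56.  117. ]
[array([517.2, -29.1, 117. ]), array([569. , -41.5, 117. ]), array([507.7, -70.9, 117. ]), array([558. , -85.4, 117. ])] [537.975 -56.725 117.   ]
```

Emit:
move_arm(moves=[0.22,-0.05,0,0,0.3,-0.05,0,0,0.35,-0.05,0,0,0.35,-0.02,0,0,0.3,-0.02,0,0,0.2,0,0,0,0,0,0,0,0,0,0,0], claw=60)

```text
t: 1.82
eef_pos: [515.6, 208.5, 214.4]
tcp_rot: [-3.141, 0.0, 1.571]
ft_force: [0.0, -0.9, -0.6]
opening: 0.63
grip_force: 0.0
```

```bash
python3 - <<'E'
from h import *
s=monitor.state();print(s['t'],s['eef_pos'],s['tcp_rot'],s['joints'])
snap('wrist','w2')
im=cv2.imread('pics/w2.png')[60:420,100:540];cv2.imwrite('pics/w2c.png',cv2.resize(im,None,fx=1.6,fy=1.6,interpolation=cv2.INTER_CUBIC))
E
```

```text
1.825 [515.60085471 208.47723173 214.36867789] [-3.14123371e+00  2.65712593e-04  1.57141899e+00] [ 2.65549302e-01  3.93716761e-01  1.72952434e+00 -1.90798039e-04
  1.01876755e+00  2.65026781e-01]
```

View pics/w2c.png

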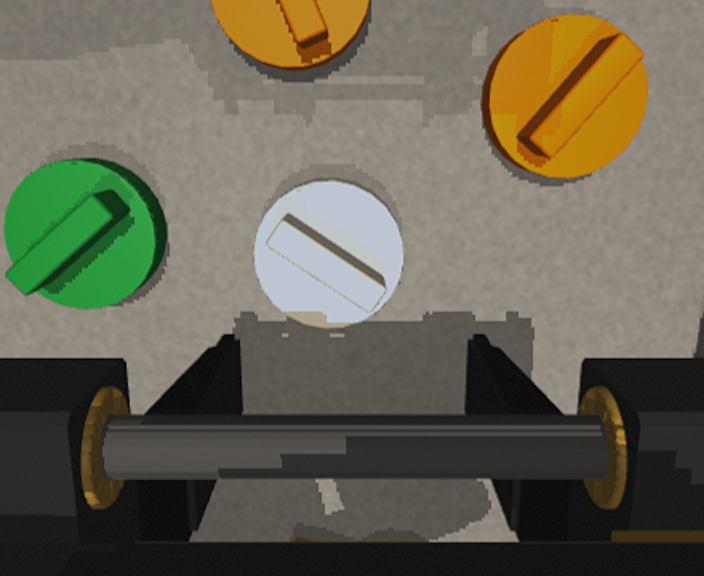

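The wider lid's bar top shows four corners at crop (281,219), (386,290), (371,312) and (266,244). The disc centre is at (329,253).

```bash
python3 - <<'E'
from h import *
f=lambda u,v,z:pt('w2',100+u/1.6,60+v/1.6,z)
c=[f(*p,52) for p in((281,219),(386,290),(371,312),(266,244))]
print(np.mean(c,0))
for a,b in((0,1),(3,2),(0,3),(1,2)):
    d=c[b]-c[a];print(np.linalg.norm(d),np.degrees(np.arctan2(d[1],d[0])))
print('disc',f(329,253,24),f(255,253,24),f(403,253,24))
E
```

```text
[501.775 202.625  52.   ]
63.46692051769965 -34.66660556174133
63.20830641616658 -33.84091170448562
14.73397434502993 -121.96416322993375
13.81339929199181 -122.88475819754214
disc [502.  204.1  24. ] [461.9 204.1  24. ] [542.1 204.1  24. ]
```

Emit:
move_arm(moves=[-0.033,-0.091,0.1,0,0,0,0.13,-0.104,0,0,0.15,-0.104,0,0,0.15,-0.104,0,0,0.15,-0.104,0,0,0.1,-0.104,0,0,0.05,-0.104,0,0,0,0,0,0,0,0])

```text
t: 3.0
eef_pos: [502.2, 203.1, 90.5]
tcp_rot: [3.141, 0.0, 2.547]
ft_force: [0.2, 0.6, 1.0]
opening: 0.631
grip_force: 0.0
```

```bash
python3 - <<'E'
from h import *
s=monitor.state();print(s['t'],s['eef_pos'],s['tcp_rot'],s['joints'])
snap('wrist','w3')
E
```

```text
3.0 [502.23753848 203.14625916  90.51397077] [3.14114914e+00 4.32622272e-04 2.54667506e+00] [ 2.62442096e-01  5.37399695e-01  1.88837415e+00 -5.62107389e-05
  7.15200336e-01 -7.13394308e-01]
```

View pics/w3.png

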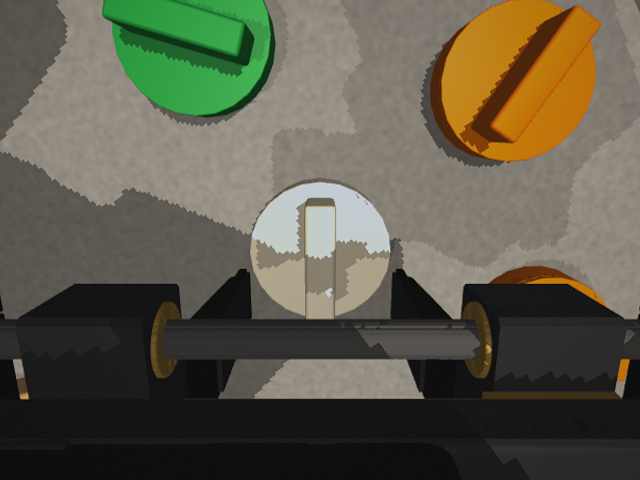

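The bar at (320,260) is vertical and centred between the finger tips at 248 and 395, so I can go down and grip.

Emit:
move_arm(moves=[0,0,0.12,0,0,0,0.12,0,0,0,0.1,0,0,0,0.065,0,0,0,0,0])

```text
t: 3.68
eef_pos: [501.7, 203.5, 28.9]
tcp_rot: [-3.141, -0.001, 2.551]
ft_force: [0.0, -0.3, -0.8]
opening: 0.631
grip_force: 0.0
```

Emit:
move_arm(moves=[0,0,0,0,0,0,0,0,0,0,0,0,0,0,0,0,0,0,0,0,0,0,0,0], claw=0)

```text
t: 4.42
eef_pos: [501.9, 203.6, 29.4]
tcp_rot: [3.142, 0.0, 2.551]
ft_force: [0.5, -1.0, 1.2]
opening: 0.169
grip_force: 30.0
```

Emit:
move_arm(moves=[0,0,-0.1,0,0,0,-0.2,0,0,0,-0.25,0,0,0,-0.25,0,0,0,-0.15,0,0,0,-0.05,0,0,0,0,0])

```text
t: 5.3
eef_pos: [501.8, 203.5, 179.6]
tcp_rot: [3.141, 0.0, 2.551]
ft_force: [-0.2, 0.0, -1.4]
opening: 0.165
grip_force: 30.0
```

Emit:
move_arm(moves=[-0.064,-0.073,0,0,-0.12,-0.13,0,0,-0.16,-0.18,0,0,-0.2,-0.22,0,0,-0.2,-0.22,0,0,-0.16,-0.18,0,0,-0.12,-0.13,0,0,-0.09,-0.11,0,0,-0.05,-0.06,0,0,0,0,0,0])

```text
t: 6.55
eef_pos: [537.8, -56.7, 178.9]
tcp_rot: [-3.141, -0.001, 2.55]
ft_force: [-0.6, 0.3, -0.6]
opening: 0.169
grip_force: 30.0
```

Emit:
move_arm(moves=[0,0,0,0.06,0,0,0,0.09,0,0,0,0.09,0,0,0,0.061,0,0,0,0.03,0,0,0,0,0,0,0,0])

```text
t: 7.42
eef_pos: [538.0, -55.6, 179.3]
tcp_rot: [-3.142, -0.0, 2.033]
ft_force: [0.2, 0.2, -1.1]
opening: 0.169
grip_force: 30.0
```

```bash
python3 - <<'E'
from h import *
s=monitor.state();print(s['t'],s['eef_pos'],s['tcp_rot'],s['joints'],s['opening'])
print('lid0',pt('w3',320,248.5,24),pt('w3',320,200,52))
snap('wrist','w4');snap('scene','s4');snap('side','d4')
a=cv2.imread('pics/w4.png')[120:360,160:480];b=cv2.imread('pics/d4.png')[160:340,240:480]
cv2.imwrite('pics/m4.png',np.vstack([cv2.resize(a,(400,300)),cv2.resize(b,(400,300))]))
E
```

```text
7.425 [537.96746448 -55.59668165 179.33824262] [-3.14157572e+00 -6.56082264e-05  2.03262667e+00] [-2.25153173e-01  4.13148102e-01  1.80725114e+00  5.02106316e-05
  9.21248113e-01 -6.87013886e-01] 0.16864318000260906
lid0 [499.7 203.9  24. ] [472.9 222.2  52. ]
```

View pics/m4.png

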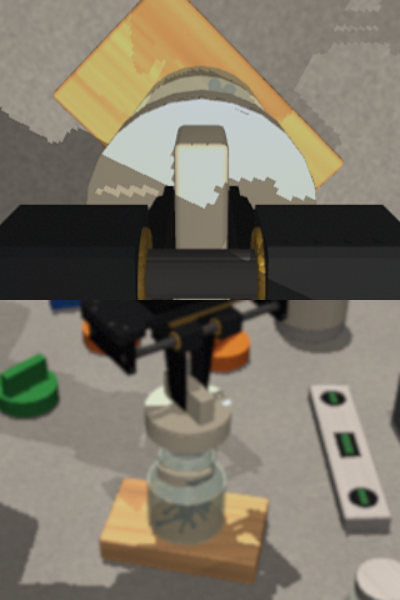

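The lid is level and centred above the jar. In the wrist crop the bar end's top edge is at y≈143, which is image row 234.

```bash
python3 - <<'E'
from h import *
e=np.array
a=pt('w3',320,207,52)-e([502.2,203.1,52]);print(np.hypot(*a[:2])-32)
a=pt('w4',321,234.4,202)-e([537.97,-55.6,202]);print(a,np.hypot(*a[:2])-32)
# disc front edge at crop y=97
a=pt('w4',321,120+97*.8,174)-e([537.97,-55.6,174]);print(a,np.hypot(*a[:2])-41)
E
```

```text
-0.5457475053054459
[-14.27  28.4    0.  ] -0.2164681006027962
[-18.37  36.5    0.  ] -0.13795281682524063
```

Emit:
move_arm(moves=[0,0,0.06,0,0,0,0.06,0,0,0,0.05,0,0,0,0.02,0,0,0,0.01,0,0,0,0,0])

```text
t: 8.32
eef_pos: [538.1, -56.0, 149.5]
tcp_rot: [3.141, 0.0, 2.031]
ft_force: [0.1, 0.7, -0.1]
opening: 0.166
grip_force: 30.0
```

Emit:
move_arm(moves=[0,0,0.01,0,0,0,0.01,0,0,0,0,0,0,0,0,0])

```text
t: 8.82
eef_pos: [538.1, -56.0, 146.4]
tcp_rot: [3.141, 0.0, 2.031]
ft_force: [1.0, -0.0, 0.2]
opening: 0.168
grip_force: 30.0
```

Emit:
move_arm(moves=[0,0,0.008,0,0,0,0,0,0,0,0,0])

```text
t: 9.2
eef_pos: [538.2, -56.0, 146.4]
tcp_rot: [3.141, 0.001, 2.031]
ft_force: [-4.3, 0.1, 13.2]
opening: 0.166
grip_force: 30.0
```

Emit:
move_arm(moves=[0,0,0,0,0,0,0,0,0,0,-0.004,0,0,0,0,-0.06,0,0,0,-0.09,0,0,0,-0.1,0,0,0,-0.1,0,0,0,-0.1,0,0,0,-0.07,0,0,0,-0.036])

```text
t: 10.45
eef_pos: [538.0, -56.0, 145.7]
tcp_rot: [-3.142, -0.0, 2.907]
ft_force: [-0.7, 0.4, -0.7]
opening: 0.168
grip_force: 30.0
```

Emit:
move_arm(moves=[0,0,0,0,0,0,0,0])

```text
t: 10.7
eef_pos: [538.0, -56.0, 145.7]
tcp_rot: [-3.142, -0.0, 2.903]
ft_force: [0.5, 0.1, -1.5]
opening: 0.166
grip_force: 30.0
```

Emit:
move_arm(moves=[0,0,0.02,0,0,0,0.02,0,0,0,0.015,0,0,0,0.01,0,0,0,0,0])

```text
t: 11.32
eef_pos: [538.0, -56.0, 135.9]
tcp_rot: [3.142, -0.0, 2.904]
ft_force: [-0.4, 0.9, -0.8]
opening: 0.169
grip_force: 30.0
```

Emit:
move_arm(moves=[0,0,0.01,0,0,0,0.004,0,0,0,0,0,0,0,0,0])

```text
t: 11.82
eef_pos: [537.9, -56.0, 134.4]
tcp_rot: [-3.142, 0.0, 2.904]
ft_force: [-2.2, 0.6, 5.3]
opening: 0.165
grip_force: 30.0
```

Emit:
move_arm(moves=[0,0,0,0.05,0,0,0,0.09,0,0,0,0.1,0,0,0,0.1,0,0,0,0.1,0,0,0,0.1,0,0,0,0.08,0,0,0,0.05,0,0,0,0.02,0,0,0,0])

```text
t: 13.08
eef_pos: [538.3, -56.0, 134.3]
tcp_rot: [3.141, 0.0, 1.821]
ft_force: [-0.7, 1.5, 5.4]
opening: 0.167
grip_force: 30.0
```

```bash
python3 - <<'E'
from h import *
s=monitor.state();print(s['eef_pos'],s['tcp_rot'],s['moment'],s['ft_force'],s['joints'])
E
```

```text
[538.29279423 -56.0395844  134.3318618 ] [3.14075021e+00 4.02679673e-04 1.82117046e+00] [0.07623596 0.24128384 0.09455465] [-0.69611785  1.45894935  5.44548525] [-2.25815712e-01  4.72544042e-01  1.85308402e+00  3.88745941e-05
  8.15031286e-01 -4.76216666e-01]
```

Emit:
move_arm(moves=[0,0,0,0.015,0,0,0,0.015,0,0,0,0.015,0,0,0,0.01,0,0,0,0])

```text
t: 13.7
eef_pos: [538.0, -56.0, 134.3]
tcp_rot: [3.142, 0.0, 1.736]
ft_force: [-2.0, 0.9, 5.5]
opening: 0.17
grip_force: 30.2
```

```bash
python3 - <<'E'
from h import *
s=monitor.state();print(s['eef_pos'],s['tcp_rot'],s['moment'],s['ft_force'],s['joints'])
E
```

```text
[537.96832915 -56.02988509 134.31663441] [3.14154317e+00 4.67586280e-04 1.73632670e+00] [0.06030495 0.47112929 0.6458712 ] [-2.00558127  0.85633694  5.490958  ] [-2.25709760e-01  4.72422647e-01  1.85338168e+00 -5.67747153e-04
  8.15564353e-01 -3.90851026e-01]
```

The stop is reached: bar angle about 62° and a rising moment of 0.65 N m. I'll let go, retreat and check.

Emit:
move_arm(moves=[0,0,0,0,0,0,0,0,0,0,0,0,0,0,0,0], claw=50)

```text
t: 14.2
eef_pos: [538.1, -56.0, 133.9]
tcp_rot: [3.142, 0.0, 1.734]
ft_force: [-0.0, -0.5, -0.6]
opening: 0.501
grip_force: 0.0
```

Emit:
move_arm(moves=[0,0,-0.05,0,0,0,-0.1,0,0,0,-0.2,0,0,0,-0.2,0,0,0,-0.2,0,0,0,-0.1,0,0,0,0,0,0,0,0,0])

```text
t: 15.2
eef_pos: [537.7, -55.9, 260.5]
tcp_rot: [-3.14, -0.001, 1.734]
ft_force: [-0.1, -0.3, -0.4]
opening: 0.525
grip_force: 0.0
```

```bash
python3 - <<'E'
from h import *
snap('wrist','w5');snap('side','d5');print(monitor.state()['t'],monitor.state()['eef_pos'])
a=cv2.imread('pics/w5.png')[60:360,120:520];b=cv2.imread('pics/d5.png')[160:460,220:540]
cv2.imwrite('pics/m5.png',np.hstack([a,b]))
E
```

```text
15.3 [537.72394498 -55.95159295 260.40497564]
```

View pics/m5.png

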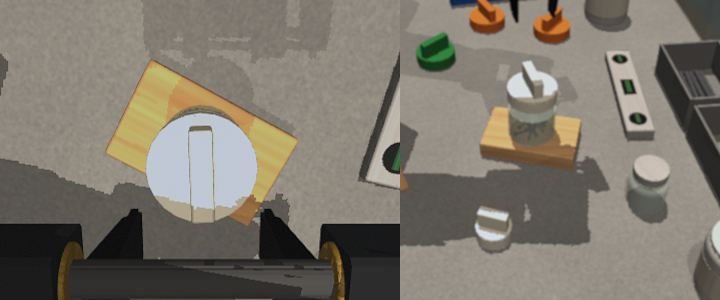

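The pictures show the lid down on the jar, level, with its bar at about 61° clockwise of the block. The small lid is untouched.

```bash
python3 -c "
from h import *
print(order.job_done())"
```

```text
the job is handed in; nothing more can be done
None
```

The wider lid is on the jar and tightened to its stop at about 62° clockwise, then released; the small lid was not touched, and I handed the job in at about 15 s without a verdict being returned.

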